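# Knock up a stack of photo-mount boards and weight it down

## Robot

A 7-joint arm with a two-finger parallel gripper is mounted at the origin on the work surface. World frame = base frame: x ahead of the robot, y to its left, z up, the work surface at z = 0. Lengths are in m, angles in degrees, forces in N, time in s.
With the tool pointing down it reaches from about 0.35 to 0.9 m from the base axis. Payload 7.2 kg.
Tool frame: the origin (TCP) lies midway between the tips of the shut fingers; the grasp point (between the pads) lies 19 mm behind it; z points along the fingers, y is the line along which they close (so a half turn about z gives the same grasp; the last joint's range is limited). The gripper opens to 85 mm and grips with 20 to 120 N. Pads are 22 mm wide; open, the fingers measure 114 mm over their backs; the gripper's body (76 mm by 85 mm) begins 54 mm behind the grasp point. The pads swing forward as they close: fully open they stand 13 mm farther back than shut.
Start: joints at [72.582, 23.554, -0.728, 91.456, 0.321, 64.991, -4.71], TCP at [0.146, -0.608, 0.231] pointing down, gripper open.
Joint ranges: [-169.25, 169.25], [-16.82, 113.86], [-84.01, 82.57], [7.8, 145.47], [-59.2, 239.2], [7.22, 106.19], [-163.78, 163.78]. Speed limits (degrees/s): [136.94, 136.94, 172.46, 172.46, 180, 180, 180].

## Interface

Orientations are given as a 3x3 rotation matrix whose columns are the frame's x, y, z axes.
In Python, from rig import monitor, capture, camera_info, hand_in gives the robot as it stands.
- The arm moves only by the tool step_arm, never from a script. Its argument "deltas" is text: rows parted by semicolons, each of 7 numbers parted by spaces: the opening, from -1 (shut) to 1 (fully open), then the shift along the tool's x, y, z each as a share of 0.75 m, from -1 to 1, then the turn, a rotation vector about the tool's x, y, z each as a share of pi rad, from -1 to 1. A call has 1 to 8 rows; each row is the pose to reach, as a shift and turn from the pose commanded when the call began, along the tool's axes at that moment, turning the shorter way round; what a row does not reach only later rows make up. A row lasts 1/12 s, in which the tool goes at most 41.7 mm and 7.16 degrees, less where a joint would pass 70% of its speed; a pose out of reach is approached as far as the arm can. A call with a number of a shift or a turn outside -1 to 1 is refused whole. A call with a gripper value outside its range is refused whole. The fingers move at their own pace and stop on an object; the grip force is fixed at half the most. Time passes only in rows, so rows that repeat a pose let the fingers close. It gives the time, the measured TCP pose, the force, the opening and the grip force at its end, in the units of the state.
- monitor.observe(): the state, without advancing time (a new reading comes with each control period).
- capture(name): name is "side" or "top"; returns (picture, depth): 384x512x3 uint8, red, green, blue; 384x512 float32, m along the optical axis (not along the pixel's ray), 0 where there is no reading.
- camera_info(name): a dict with "camera_matrix" (3x3 intrinsics, pixels), "view" (4x4, takes a point from world to camera coordinates). Camera axes: x right, y up, looking along -z (the intrinsics and any distortion apply to the point x, -y, -z); pixel columns grow to the right and rows downward; lengths in m; the calibration is good to about 2 mm. A picture is of the moment at which its call begins. camera_info takes no time and is no camera call.
- hand_in(): hands the job in; it is judged then, once.
The state is a dict: "time_s": time; "joint_pos": joint angles; "joint_velocities": joint speeds; "effort": joint torques, N m; "position": TCP position; "orientation": TCP orientation; "ft_force": force on the tool from outside, world axes, zero at the start; "moment": the same for the moment, N m; "finger_gap": finger opening in m; "grip_force": force on a finger pad.
Only numpy, scipy, OpenCV 4.12 (cv2) and the standard library are available. Lean on these libraries where they do the work, as an engineer would, in place of code of your own. Each camera call takes 0.05 s, during which the arm holds its last target. There are 200 camera calls.

## Task

The four wooden photo-mount boards on the squaring tray are a ragged pile: tap the pile gently, against the tray's two stops, until all its edges are flush. Then set the pressing weight gently on the middle of the squared pile, flat, and let go, with the pile still flush; leave the other things on the desk where they are.

Things in the scene. Friction and masses are not known exactly. Their poses are not given: they have to be found in the camera images.
- tray: squaring tray fixed to the desk: red-painted wooden base, upper face 8 mm above the desk, from -122 to +140 mm along its x and -122 to +146 mm along its y. Origin on the desk, z up; x points away from the robot, turned by up to 0.3 rad. Two upright red wooden stops (14 mm thick, to 52 mm above the desk) stand on its +x and +y sides; the -x and -y sides are open.
- far_range (a point): point of the tray at x +82, y 0, z 8 mm. The far stop's inner face, flat and square to the tray's x, 175 mm long about it, lies 0 to 30 mm beyond it in +x. The stop is clamped fast at a place that changes each time and is not reported: feel for it or see it.
- left_range (a point): point of the tray at x 0, y +96, z 8 mm. The left stop's inner face, flat and square to the tray's y, 155 mm long about it, lies 0 to 28 mm beyond it in +y; clamped likewise, at a place that changes and is not reported. Driving the whole pile home against a stop takes up to about 8 N, as the boards drag on one another.
- board1: plain lacquered wooden photo-mount board, loose, number 1 of 4 counted from the bottom; all alike, 120 (x) x 150 (y) x 10 mm, 100 to 170 g. Origin at the centre of its underside, z up, edges along its x and y. It lies on the tray. At the start ragged by up to 40 mm and 0.2 rad, clear of the stops, each x within 0.1 rad of the tray's.
- board2: plain lacquered wooden photo-mount board, loose, number 2 of 4 counted from the bottom; all alike, 120 (x) x 150 (y) x 10 mm, 100 to 170 g. Origin at the centre of its underside, z up, edges along its x and y. It lies on board1. At the start ragged by up to 40 mm and 0.2 rad, clear of the stops, each x within 0.1 rad of the tray's.
- board3: plain lacquered wooden photo-mount board, loose, number 3 of 4 counted from the bottom; all alike, 120 (x) x 150 (y) x 10 mm, 100 to 170 g. Origin at the centre of its underside, z up, edges along its x and y. It lies on board2. At the start ragged by up to 40 mm and 0.2 rad, clear of the stops, each x within 0.1 rad of the tray's.
- board4: plain lacquered wooden photo-mount board, loose, number 4 of 4 counted from the bottom; all alike, 120 (x) x 150 (y) x 10 mm, 100 to 170 g. Origin at the centre of its underside, z up, edges along its x and y. It lies on board3. At the start ragged by up to 40 mm and 0.2 rad, clear of the stops, each x within 0.1 rad of the tray's.
- weight: pressing weight, loose on the desk: aluminium plate 80 (x) x 120 (y) x 10 mm with an upright wooden grip bar in the middle on top, 26 mm thick (x), 80 mm long (y), from 10 to 50 mm above its underside; 0.26 to 0.36 kg. Origin at the centre of its underside, z up.
- notebook: spiral notebook with cork cover, 150 x 110 x 16 mm; a bystander, leave it alone. Origin at the centre of its underside.
- tape_roll: roll of paper tape lying flat, 84 mm across, 18 mm high; a bystander, leave it alone. Origin at the centre of its underside.
- phone: white telephone 145 x 70 x 9 mm, lying flat; a bystander, leave it alone. Origin at the centre of its underside.
- eraser: dark eraser 60 x 26 x 14 mm; a bystander, leave it alone. Origin at the centre of its underside.

How it is judged (in metres and radians):
On the way:
1. the four boards lie flush on the tray, the weight still off the pile (horizontal distance between each of board2, board3, board4 and board1 below 0.0025 m and angle between the x axis of each of board2, board3, board4 and the x axis of board1, either way round below 0.02 rad and z of board2 in the frame of board1 between 0.007 and 0.013 m and z of board3 in the frame of board1 between 0.017 and 0.023 m and z of board4 in the frame of board1 between 0.027 and 0.033 m and z of board1 in the frame of tray between 0.005 and 0.011 m and angle between board1's own z axis and vertical below 0.03 rad and horizontal distance between weight and board4 above 0.12 m), for 0.2 s.
At the end, for the whole second after the job is handed in: All four boards lie stacked flat on the tray in their first order, each centred within 2.5 mm and turned within 0.02 rad of the lowest one; the weight stands flat on the top board, its centre within 30 mm of the board's centre; all released and at rest (horizontal distance between each of board2, board3, board4 and board1 below 0.0025 m and angle between the x axis of each of board2, board3, board4 and the x axis of board1, either way round below 0.02 rad and z of board2 in the frame of board1 between 0.007 and 0.013 m and z of board3 in the frame of board1 between 0.017 and 0.023 m and z of board4 in the frame of board1 between 0.027 and 0.033 m and z of board1 in the frame of tray between 0.005 and 0.011 m and angle between board1's own z axis and vertical below 0.03 rad and horizontal distance between weight and board4 below 0.03 m and z of weight in the frame of board4 between 0.007 and 0.013 m and angle between weight's own z axis and vertical below 0.04 rad and linear speed of each of weight, board1, board2, board3, board4 below 0.01 m/s); the robot touches nothing.
It fails at once if a board is pressed or struck by the fingers with more than 40 N (contact force between the fingers and board1 above 40 N or contact force between the fingers and board2 above 40 N or contact force between the fingers and board3 above 40 N or contact force between the fingers and board4 above 40 N).
It fails at once if the weight is dropped or driven onto the pile (more than 40 N on the top board) (contact force between weight and board4 above 40 N).
It fails at once if another thing on the desk is shifted by more than 30 mm (distance of any of notebook, tape_roll, phone, eraser from where it was at the start of the episode above 0.03 m).
It also fails if it takes over 67 s, if anything falls off the work surface, if the arm or the gripper's body presses on something with over 40 N, if the wrist force passes 120 N, or if a joint passes its speed limit or range.

## Working session

There is one attempt and no reset: what is moved stays moved. The work goes in short steps, Python scripts to look and compute and a tool call to move; the robot and the scene stay as the last step left them, time stands still between calls to the robot, and variables do not carry over. Pictures are saved under pics/ and viewed, at most 10 in all, crops included, and the job is handed in when it is done.

Besides the shell and the picture viewer there is one more tool, called after "Call:" as name(argument=value, ...) on one line, values as JSON. step_arm: Moves the arm, as the interface text tells. Shift numbers are shares of 0.75 m and turn numbers shares of pi rad, none past 1 either way. Its arguments: {"type":"object","properties":{"deltas":{"type":"string"}},"required":["deltas"]}

```bash
ls; mkdir -p pics
cat > h.py <<'E'
import numpy as np, cv2
from rig import monitor, capture, camera_info, hand_in
def pts(name,d):
    c=camera_info(name);K=np.array(c["camera_matrix"]);V=np.array(c["view"])
    v,u=np.mgrid[:d.shape[0],:d.shape[1]]
    x=(u-K[0,2])/K[0,0]*d;y=(v-K[1,2])/K[1,1]*d
    P=np.stack([x,-y,-d,np.ones_like(d)],-1)
    W=P@np.linalg.inv(V).T
    W[d<=0]=np.nan
    return W[...,:3]
E
python3 - <<'E'
from h import *
for n in ("top","side"):
    p,d=capture(n); np.savez(f"{n}0.npz",p=p,d=d)
    cv2.imwrite(f"pics/{n}0.png",p[...,::-1])
    c=camera_info(n);print(np.round(c["camera_matrix"],1),np.round(c["view"],3),[k for k in c], c.get('distortion'))
o=monitor.observe();print(o)
E
```

```text
pics
[[492.3   0.  257.3]
 [  0.  492.3 187.3]
 [  0.    0.    1. ]] [[ 0.069 -0.998  0.003 -0.026]
 [ 0.978  0.068  0.2   -0.524]
 [-0.199 -0.011  0.98  -1.387]
 [ 0.     0.     0.     1.   ]] ['camera_matrix', 'view'] None
[[392.1   0.  258.6]
 [  0.  392.1 195.7]
 [  0.    0.    1. ]] [[-0.914 -0.406 -0.01   0.47 ]
 [ 0.298 -0.685  0.665 -0.17 ]
 [-0.277  0.604  0.747 -1.219]
 [ 0.     0.     0.     1.   ]] ['camera_matrix', 'view'] None
{'time_s': 0.1, 'joint_pos': array([72.58258779, 23.59553057, -0.73061153, 91.49737271,  0.32047758,
       64.98950673, -4.71034848]), 'joint_velocities': array([ 0.06444252, -0.16253868, -0.02422637, -0.17341914, -0.04129876,
        0.0257098 ,  0.00854588]), 'effort': array([ 3.09600829e-03, -6.01830053e+01,  6.84769806e-01, -3.00089157e+01,
        1.40677139e-02,  6.48531422e-03,  3.50575522e-05]), 'position': array([ 0.14589806, -0.6072955 ,  0.23054933]), 'orientation': array([[ 9.72318951e-01,  2.33657220e-01, -4.01999914e-04],
       [ 2.33657553e-01, -9.72318025e-01,  1.34410373e-03],
       [-7.68122212e-05, -1.40082785e-03, -9.99999016e-01]]), 'ft_force': array([-0.12735367, -0.18648223,  0.01996926]), 'moment': array([-0.00477048, -0.02192272,  0.01014449]), 'grip_force': 0.0, 'finger_gap': 0.08560034193105523}
```

View pics/top0.png

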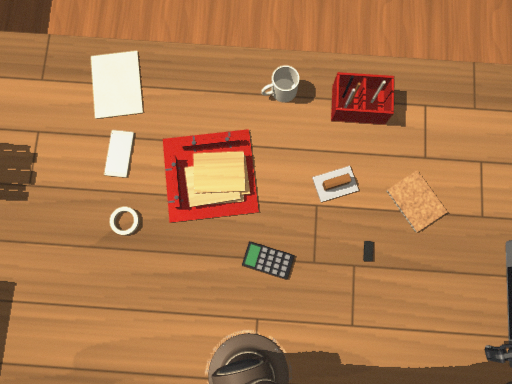

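View pics/side0.png

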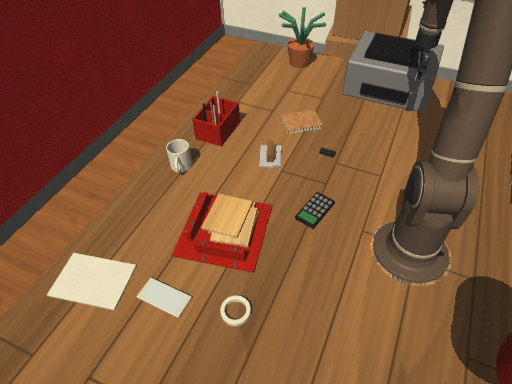

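Top view: red tray centred near (210,176) with stops at the top and left, pile around (217,178), weight near (336,184); the other objects are clear of them.

Run:
```python
from h import *
f=np.load("top0.npz");p,d=f["p"].astype(int),f["d"];W=pts("top",d)
r,g,b=p[...,0],p[...,1],p[...,2];z=W[...,2]
roi=np.zeros(d.shape,bool);roi[120:230,155:268]=1
red=roi&(r>90)&(g<60)&(b<60)
print("zdesk",np.nanmedian(z[300:320,400:450]), 'tray z',np.nanmedian(z[red]))
def rect(m,h=None):
    q=W[m][:,:2]; c,s,a=cv2.minAreaRect((q*1000).astype(np.float32)); return np.round(c,1),np.round(s,1),round(a,2),m.sum()
base=red&(z<.02); print("base",rect(base))
st=red&(z>.035);print("stop",rect(st), np.nanmedian(z[st]))
wood=roi&(r>150)&(g>120)&(b<170)&~red
zz=z[wood];print(np.histogram(zz,bins=np.arange(0,.07,.005)))
for lo,hi in ((.013,.023),(.023,.033),(.033,.043),(.043,.056)):
    m=wood&(z>lo)&(z<hi)
    if m.sum()>8:print(lo,rect(m))
w=np.zeros_like(roi);w[160:205,308:365]=1
m=w&(z>.006)&(z<.018);print("wt plate",rect(m),np.nanmedian(z[m]))
m2=w&(z>.035);print("grip",rect(m2),np.nanmedian(z[m2]), W[m2].mean(0))
m3=w&(z>.006);print("all",rect(m3))
big=np.concatenate([cv2.resize(p[120:230,155:268].astype(np.uint8),None,fx=5,fy=5,interpolation=cv2.INTER_CUBIC)],1)
cv2.imwrite("pics/crop0.png",big[...,::-1])
```

```text
zdesk -0.0005349148513038582 tray z 0.007129851935929632
base (array([563.8, 157.8]), array([261.3, 268.1]), 10.5, np.int64(3233))
stop (array([599. , 205.9]), array([127.3, 281.3]), 53.46, np.int64(435)) 0.05030058849602925
(array([1058,  102,   11,   11,    8,   29,  213,  435,  689, 1136,  249,
          3,    0,    0]), array([0.   , 0.005, 0.01 , 0.015, 0.02 , 0.025, 0.03 , 0.035, 0.04 ,
       0.045, 0.05 , 0.055, 0.06 , 0.065, 0.07 ]))
0.013 (array([523.7, 135.6]), array([188.1,  55.9]), 68.45, np.int64(17))
0.023 (array([532.5, 129.3]), array([112.2, 181.5]), 9.19, np.int64(109))
0.033 (array([551.7, 135.2]), array([153.2, 179.7]), 13.0, np.int64(889))
0.043 (array([551.1, 134.7]), array([148.8, 166.3]), 5.97, np.int64(1759))
wt plate (array([ 561.7, -223.7]), array([161.5, 123.8]), 85.39, np.int64(624)) 0.009408138987625825
grip (array([ 562.2, -222.4]), array([26.8, 80.4]), 21.66, np.int64(248)) 0.04786142461830434 [ 0.56093788 -0.22178477  0.04791822]
all (array([ 561.7, -223.7]), array([161.5, 123.8]), 85.39, np.int64(903))
```

View pics/crop0.png

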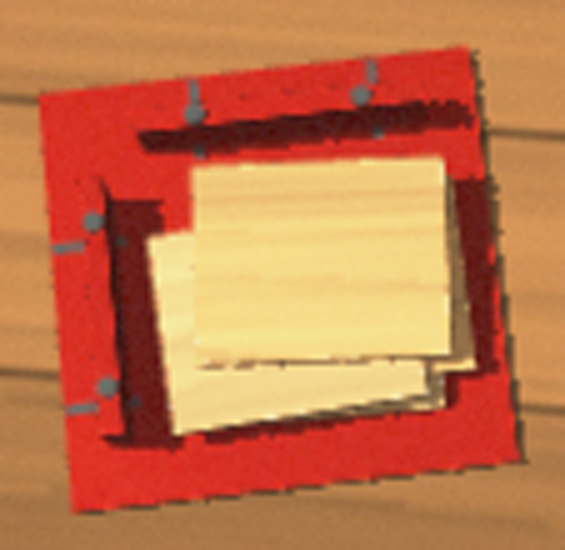

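The crop shows all four boards offset, with the top one at crop (320,255). The far stop's dark inner face runs along row ~125 and the left stop's along column ~130. Next I'll express these in tray coordinates.

```bash
cat >> h.py <<'E'
YAW=np.radians(10.5); R=np.array([[np.cos(YAW),-np.sin(YAW)],[np.sin(YAW),np.cos(YAW)]])
O=np.array([.5571,.1444])
def tray(W): return np.concatenate([(W[...,:2]-O)@R,W[...,2:]],-1)
E
python3 - <<'E'
from h import *
for n in ("top","side"):
    f=np.load(n+"0.npz");p,d=f["p"].astype(int),f["d"];T=tray(pts(n,d))*1000
    r,g,b=p[...,0],p[...,1],p[...,2]
    near=(abs(T[...,0])<170)&(abs(T[...,1])<170)
    red=near&(r>2.2*g)&(r>2.2*b); wood=near&(g>.6*r)&(r>120)
    X,Y,Z=T[...,0],T[...,1],T[...,2]
    q=red&(Z<20);print(n,"base x",np.percentile(X[q],[.3,99.7]).round(1),"y",np.percentile(Y[q],[.3,99.7]).round(1),"z",np.median(Z[q]).round(1))
    s=red&(Z>45)
    a=s&(X>70)&(Y<70); print("far stop x",np.percentile(X[a],[5,25,50,75,95]).round(1),np.percentile(Y[a],[2,98]).round(0), np.percentile(Z[a],[50,95]).round(1))
    a=s&(Y>85)&(X<60); print("left stop y",np.percentile(Y[a],[5,25,50,75,95]).round(1),np.percentile(X[a],[2,98]).round(0))
    for lo,hi in ((15,21),(25,31),(35,41),(45,51)):
        m=wood&(Z>lo)&(Z<hi)&(X<80)&(Y<95)&(X>-115)&(Y>-115)
        if m.sum()>10: print(lo,m.sum(),"x",np.percentile(X[m],[1,99]).round(1),"y",np.percentile(Y[m],[1,99]).round(1))
E
```

```text
top base x [-121.3  140.8] y [-120.7  146.8] z 6.6
far stop x [ 93.6  96.4 100.3 104.1 107.4] [-86.  67.] [49.9 54.4]
left stop y [105.9 108.4 111.8 115.8 118.9] [-84.  57.]
15 36 x [-84.6  33.7] y [-99.2  31.5]
25 105 x [-81.   46.5] y [-101.1   75.5]
35 545 x [-84.9  55.9] y [-84.6  80.9]
45 1243 x [-55.2  65.6] y [-92.1  55.3]
side base x [-119.5  142. ] y [-120.2  148.4] z 7.9
far stop x [ 96.8  98.9 102.6 106.7 110.8] [-85.  67.] [51.2 54.7]
left stop y [106.  109.9 114.9 118.3 120.2] [-80.  57.]
25 32 x [-81.6  47.8] y [-101.3   82.5]
35 510 x [-82.3  35.6] y [-66.2  83.1]
45 1222 x [-52.   67.9] y [-91.9  57.5]
```

```bash
cat >> h.py <<'E'
from scipy.spatial.transform import Rotation as Ro
def plan(targets):
    "targets: (world xyz, tool-x yaw deg); prints 6 shares each from current pose"
    o=monitor.observe();P=o["position"];A=o["orientation"]
    for xyz,yaw in targets:
        B=Ro.from_euler("z",yaw,degrees=True).as_matrix()@np.diag([1,-1,-1.])
        print(np.round(np.r_[A.T@(np.array(xyz)-P)/.75, Ro.from_matrix(A.T@B).as_rotvec()/np.pi],4))
def tw(x,y,z): return np.r_[O+R@np.array([x,y])/1000,z/1000]
def st():
    o=monitor.observe();print(o["time_s"],"tray",tray(o["position"]).round(4)*1000,"F",o["ft_force"].round(1),"Ftray",(o["ft_force"][:2]@R).round(1),"gap",o["finger_gap"])
E
python3 - <<'E'
from h import *
print(tw(-114,-5,0))
plan([((.40,-.32,.2),10.5),(tw(-114,-5,150),10.5),(tw(-114,-5,0),10.5)])
E
```

```text
[0.44592012 0.11870888 0.        ]
[ 4.189e-01 -2.932e-01  4.110e-02 -4.000e-04  0.000e+00  1.670e-02]
[ 6.151e-01 -8.476e-01  1.085e-01 -4.000e-04  0.000e+00  1.670e-02]
[ 6.152e-01 -8.473e-01  3.085e-01 -4.000e-04  0.000e+00  1.670e-02]
```

Call:
step_arm(deltas="1 0.4189 -0.2932 0.0411 -0.0004 0 0.0167;1 0.4189 -0.2932 0.0411 -0.0004 0 0.0167;1 0.4189 -0.2932 0.0411 -0.0004 0 0.0167;1 0.4189 -0.2932 0.0411 -0.0004 0 0.0167;1 0.4189 -0.2932 0.0411 -0.0004 0 0.0167;1 0.4189 -0.2932 0.0411 -0.0004 0 0.0167;1 0.4189 -0.2932 0.0411 -0.0004 0 0.0167;1 0.4189 -0.2932 0.0411 -0.0004 0 0.0167")

```text
time_s: 0.77
position: [0.3669, -0.3571, 0.2044]
orientation: [[0.983, 0.182, 0.0], [0.182, -0.983, -0.001], [-0.0, 0.001, -1.0]]
ft_force: [0.8, -1.2, 0.2]
finger_gap: 0.0852
grip_force: 0.0
```

Run:
```python
from h import *
st();plan([(tw(-114,-5,150),10.5),(tw(-114,-5,0),10.5)])
```

```text
0.7667 tray [-278.4 -458.4  204.4] F [ 0.8 -1.2  0.2] Ftray [ 0.5 -1.3] gap 0.08518294749859937
[ 2.191e-01 -6.046e-01  7.170e-02  4.000e-04  0.000e+00 -0.000e+00]
[ 2.192e-01 -6.049e-01  2.717e-01  4.000e-04  0.000e+00 -0.000e+00]
```

Call:
step_arm(deltas="1 0.219 -0.604 0.07 0 0 0;1 0.219 -0.604 0.07 0 0 0;1 0.219 -0.604 0.07 0 0 0;1 0.219 -0.604 0.07 0 0 0;1 0.219 -0.604 0.07 0 0 0;1 0.219 -0.604 0.07 0 0 0;1 0.219 -0.604 0.07 0 0 0;1 0.219 -0.604 0.07 0 0 0")

```text
time_s: 1.43
position: [0.4201, -0.0302, 0.168]
orientation: [[0.983, 0.182, 0.0], [0.182, -0.983, -0.001], [0.0, 0.002, -1.0]]
ft_force: [1.9, -0.2, 0.2]
finger_gap: 0.0854
grip_force: 0.0
```

Run:
```python
from h import *
st();plan([(tw(-116,-5,60),10.5),(tw(-116,-5,0),10.5)])
```

```text
1.4333 tray [-166.5 -146.7  168. ] F [ 1.9 -0.2  0.2] Ftray [ 1.9 -0.5] gap 0.08543767157711954
[ 6.720e-02 -1.891e-01  1.437e-01  5.000e-04 -1.000e-04 -1.000e-04]
[ 6.720e-02 -1.893e-01  2.237e-01  5.000e-04 -1.000e-04 -1.000e-04]
```

Call:
step_arm(deltas="1 0.067 -0.189 0.135 0 0 0;1 0.067 -0.189 0.135 0 0 0;1 0.067 -0.189 0.135 0 0 0;1 0.067 -0.189 0.135 0 0 0;1 0.067 -0.189 0.135 0 0 0;1 0.067 -0.189 0.135 0 0 0;1 0.067 -0.189 0.18 0 0 0;1 0.067 -0.189 0.18 0 0 0")

```text
time_s: 2.1
position: [0.4417, 0.1148, 0.0297]
orientation: [[0.983, 0.182, -0.005], [0.182, -0.983, -0.003], [-0.006, 0.002, -1.0]]
ft_force: [-1.2, 0.3, -0.5]
finger_gap: 0.0853
grip_force: 0.0
```

Run:
```python
from h import *
st();plan([(tw(-116,-5,0),10.5)])
f,d=capture("side");cv2.imwrite("pics/s1.png",cv2.resize(f[150:290,150:340],None,fx=4,fy=4)[...,::-1]);st()
```

```text
2.1 tray [-118.9   -8.1   29.7] F [-1.2  0.3 -0.5] Ftray [-1.1  0.5] gap 0.08529934794662047
[ 0.004  -0.0042  0.0396  0.0007  0.0018 -0.    ]
2.15 tray [-118.6   -8.2   31.4] F [-0.3 -0.2  0.5] Ftray [-0.3 -0.2] gap 0.0858019150128738
```

View pics/s1.png

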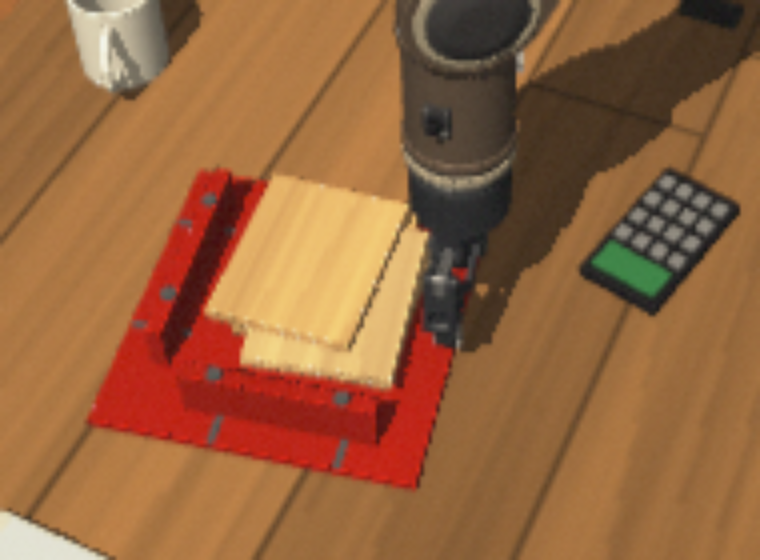

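The open fingers stand beside the pile's near edge, clear of it (crop (450,300)). Lowering and starting the push along tray x.

Call:
step_arm(deltas="1 0 0 0.03 0 0 0;1 0 0 0.04 0 0 0;1 0.012 0 0.04 0 0 0;1 0.022 0 0.04 0 0 0;1 0.032 0 0.04 0 0 0;1 0.042 0 0.04 0 0 0;1 0.052 0 0.04 0 0 0;1 0.060 0 0.04 0 0 0")

```text
time_s: 2.82
position: [0.4897, 0.1247, 0.0043]
orientation: [[0.983, 0.182, 0.001], [0.182, -0.983, -0.001], [0.001, 0.002, -1.0]]
ft_force: [-3.1, -1.5, 8.8]
finger_gap: 0.085
grip_force: 4.3
```

Run:
```python
from h import *
st()
plan([(tw(-45,-8,1),10.5)])
```

```text
2.8167 tray [-69.9  -7.1   4.3] F [-3.1 -1.5  8.8] Ftray [-3.3 -0.9] gap 0.08503256042149523
[ 0.0331  0.0012  0.0044  0.0005 -0.0004 -0.0001]
```

Call:
step_arm(deltas="1 0 0 -0.006 0 0 0;1 0.006 0 -0.006 0 0 0;1 0.012 0 -0.006 0 0 0;1 0.018 0 -0.006 0 0 0;1 0.024 0 -0.006 0 0 0;1 0.030 0 -0.006 0 0 0")

```text
time_s: 3.32
position: [0.5106, 0.1286, 0.0073]
orientation: [[0.983, 0.182, -0.0], [0.182, -0.983, -0.001], [-0.001, 0.001, -1.0]]
ft_force: [-1.1, 0.6, 0.2]
finger_gap: 0.086
grip_force: 0.8
```

Run:
```python
from h import *
st()
```

```text
3.3167 tray [-48.6  -7.    7.3] F [-1.1  0.6  0.2] Ftray [-0.9  0.8] gap 0.08599193056066706
```

Call:
step_arm(deltas="1 0.006 0 0 0 0 0;1 0.009 0 0 0 0 0;1 0.012 0 0 0 0 0;1 0.015 0 0 0 0 0;1 0.015 0 0 0 0 0")

```text
time_s: 3.73
position: [0.522, 0.1308, 0.0074]
orientation: [[0.983, 0.182, 0.001], [0.182, -0.983, -0.001], [0.0, 0.001, -1.0]]
ft_force: [0.2, 0.4, -0.1]
finger_gap: 0.0856
grip_force: 0.0
```

Run:
```python
from h import *
st()
```

```text
3.7333 tray [-37.   -7.    7.4] F [ 0.2  0.4 -0.1] Ftray [0.2 0.3] gap 0.08563782159970167
```

Call:
step_arm(deltas="1 0.0015 0 0 0 0 0;1 0.003 0 0 0 0 0;1 0.003 0 0 0 0 0")

```text
time_s: 3.98
position: [0.5238, 0.1311, 0.0074]
orientation: [[0.983, 0.182, 0.0], [0.182, -0.983, -0.001], [0.0, 0.001, -1.0]]
ft_force: [-0.7, 0.4, -0.3]
finger_gap: 0.0852
grip_force: 0.2
```

Run:
```python
from h import *
st()
```

```text
3.9833 tray [-35.1  -7.    7.4] F [-0.7  0.4 -0.3] Ftray [-0.6  0.5] gap 0.08518207704046078
```

Call:
step_arm(deltas="1 0.002 0 0 0 0 0;1 0.004 0 0 0 0 0;1 0.006 0 0 0 0 0;1 0.006 0 0 0 0 0")

```text
time_s: 4.32
position: [0.5255, 0.1313, 0.0068]
orientation: [[0.983, 0.184, -0.005], [0.184, -0.983, -0.003], [-0.005, 0.002, -1.0]]
ft_force: [-8.8, -1.4, 4.3]
finger_gap: 0.0854
grip_force: 4.5
```

Run:
```python
from h import *
st()
f,d=capture("side");cv2.imwrite("pics/s2.png",cv2.resize(f[180:290,170:290],None,fx=5,fy=5)[...,::-1]);st()
```

```text
4.3167 tray [-33.5  -7.1   6.8] F [-8.8 -1.4  4.3] Ftray [-8.9  0.2] gap 0.08535432050939437
4.3667 tray [-33.5  -7.1   6.9] F [-9.2 -1.9  4.3] Ftray [-9.4 -0.2] gap 0.08527139529145239
```

View pics/s2.png

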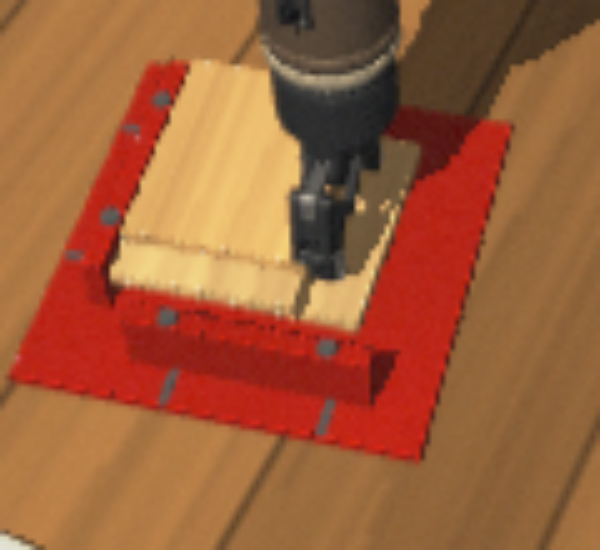

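The picture shows the fingers standing on the lowest board, which was left behind; its near edge is around (390,240). I'll back off, go lower and push it in.

Call:
step_arm(deltas="1 0 0 -0.015 0 0 0;1 -0.04 0 -0.015 0 0 0;1 -0.09 0 -0.015 0 0 0;1 -0.115 0 -0.015 0 0 0;1 -0.115 0 -0.01 0 0 0;1 -0.115 0 0.008 0 0 0;1 -0.115 0 0.011 0 0 0;1 -0.115 0 0.011 0 0 0")

```text
time_s: 5.03
position: [0.4439, 0.1164, -0.0009]
orientation: [[0.983, 0.182, 0.0], [0.182, -0.983, -0.001], [0.0, 0.001, -1.0]]
ft_force: [0.1, -0.2, -0.2]
finger_gap: 0.0854
grip_force: 0.0
```

Run:
```python
from h import *
st()
for n in ("top","side"):
    p,d=capture(n);np.savez(f"{n}1.npz",p=p,d=d);p=p.astype(int);T=tray(pts(n,d))*1000
    r,g,b=p[...,0],p[...,1],p[...,2];X,Y,Z=T[...,0],T[...,1],T[...,2]
    wood=(g>.6*r)&(r>120)&(X<95)&(Y<100)&(X>-110)&(Y>-115)
    for lo,hi in ((14,22),(25,31),(35,41),(45,51)):
        m=wood&(Z>lo)&(Z<hi)
        if m.sum()>10: print(n,lo,m.sum(),"x",np.percentile(X[m],[1,50,99]).round(1),"y",np.percentile(Y[m],[1,99]).round(1))
st()
```

```text
5.0333 tray [-116.4   -6.9   -0.9] F [ 0.1 -0.2 -0.2] Ftray [ 0.1 -0.2] gap 0.0853684486731421
top 14 76 x [-63.7 -40.2  85.7] y [-99.6 -21. ]
top 25 50 x [-25.9  22.8  88.7] y [-100.9   75.8]
top 35 245 x [-26.   35.   94.5] y [-93.7  78.7]
top 45 1034 x [-24.4  43.5  93.8] y [-95.4  52. ]
side 14 381 x [-63.5 -45.4 -27.7] y [-80.6  66.7]
side 25 21 x [-15.1  39.1  89.6] y [76.2 79.6]
side 35 258 x [-23.6  33.8  93.5] y [48.3 80. ]
side 45 1178 x [-23.7  34.6  93.8] y [-95.9  54.1]
5.1333 tray [-116.2   -6.8   -0.5] F [-0.   0.1 -0. ] Ftray [0.  0.1] gap 0.08543271793205365
```

Call:
step_arm(deltas="1 0.03 0 0.0025 0 0 0;1 0.045 0 0.0025 0 0 0;1 0.055 0 0.0025 0 0 0;1 0.065 0 0.0025 0 0 0;1 0.075 0 0.0025 0 0 0;1 0.085 0 0.0025 0 0 0;1 0.095 0 0.0025 0 0 0;1 0.1 0 0.0025 0 0 0")

```text
time_s: 5.8
position: [0.5179, 0.1301, -0.0027]
orientation: [[0.983, 0.182, 0.0], [0.182, -0.983, -0.001], [0.0, 0.001, -1.0]]
ft_force: [-2.2, -0.7, 1.1]
finger_gap: 0.0853
grip_force: 1.4
```

Run:
```python
from h import *
st()
```

```text
5.8 tray [-41.2  -7.   -2.7] F [-2.2 -0.7  1.1] Ftray [-2.3 -0.3] gap 0.08533149182172244
```

Call:
step_arm(deltas="1 0.003 0 0 0 0 0;1 0.006 0 0 0 0 0;1 0.0075 0 0 0 0 0;1 0.009 0 0 0 0 0;1 0.009 0 0 0 0 0")

```text
time_s: 6.22
position: [0.5237, 0.1311, -0.0028]
orientation: [[0.983, 0.182, 0.0], [0.182, -0.983, -0.001], [0.0, 0.001, -1.0]]
ft_force: [-1.4, -0.0, -1.6]
finger_gap: 0.0856
grip_force: 0.8
```

Run:
```python
from h import *
st()
```

```text
6.2167 tray [-35.2  -7.   -2.8] F [-1.4 -0.  -1.6] Ftray [-1.3  0.2] gap 0.0855843167764384
```

Call:
step_arm(deltas="1 0.003 0 0 0 0 0;1 0.006 0 0 0 0 0;1 0.007 0 0 0 0 0;1 0.007 0 0 0 0 0")

```text
time_s: 6.55
position: [0.5254, 0.1312, -0.0034]
orientation: [[0.983, 0.184, -0.006], [0.183, -0.983, -0.004], [-0.006, 0.003, -1.0]]
ft_force: [-12.0, -2.2, 5.8]
finger_gap: 0.0854
grip_force: 6.2
```

Run:
```python
from h import *
st()
```

```text
6.55 tray [-33.5  -7.2  -3.4] F [-12.   -2.2   5.8] Ftray [-12.2   0. ] gap 0.08536821289307608
```

Run:
```python
from h import *
print(monitor.observe()["joint_pos"].round(0))
plan([(tw(-60,-20,-3),10.5),(tw(-60,-40,90),30.5),(tw(22,-123,90),100.5),(tw(22,-123,90),-79.5)])
```

```text
[  -3.   36.  -21.  112.   21.   36. -117.]
[-0.0353  0.017  -0.0003  0.0009  0.0021  0.0004]
[-0.0361  0.044  -0.1242  0.0005  0.0022 -0.1107]
[ 0.073   0.1548 -0.1246 -0.0009  0.0023 -0.4996]
[ 0.073   0.1548 -0.1246  0.0023  0.0009  0.5004]
```

Call:
step_arm(deltas="1 -0.03 0 0 0 0 0;1 -0.036 0 0 0 0 0;1 -0.036 0.01 -0.06 0 0 0;1 -0.036 0.03 -0.124 0 0 -0.04;1 0.073 0.154 -0.124 0 0.002 -0.5;1 0.073 0.154 -0.124 0 0.002 -0.5;1 0.073 0.154 -0.124 0 0.002 -0.5;1 0.073 0.154 -0.124 0 0.002 -0.5")

```text
time_s: 7.22
position: [0.611, 0.0206, 0.0921]
orientation: [[0.693, 0.721, 0.01], [0.721, -0.693, -0.003], [0.004, 0.009, -1.0]]
ft_force: [0.0, -1.9, 0.6]
finger_gap: 0.0851
grip_force: 0.0
```

Run:
```python
from h import *
st();print(monitor.observe()["joint_pos"].round(0))
plan([(tw(22,-123,90),100.5)])
```

```text
7.2167 tray [  30.4 -131.6   92.1] F [ 0.  -1.9  0.6] Ftray [-0.3 -1.9] gap 0.0851302363194305
[ 16.  34. -32. 100.  23.  52. -69.]
[-2.40e-03 -1.58e-02  2.60e-03  3.40e-03  1.00e-04 -3.02e-01]
```

Call:
step_arm(deltas="1 0 -0.015 0 0.003 0 -0.302;1 0 -0.015 0 0.003 0 -0.302;1 0 -0.015 0 0.003 0 -0.302;1 0 -0.015 0 0.003 0 -0.302;1 0 -0.015 0 0.003 0 -0.302;1 0 -0.015 0 0.003 0 -0.302;1 0 -0.015 0 0.003 0 -0.302;1 0 -0.015 0 0.003 0 -0.302")

```text
time_s: 7.88
position: [0.5967, 0.036, 0.0908]
orientation: [[-0.191, 0.982, -0.005], [0.982, 0.191, 0.003], [0.004, -0.004, -1.0]]
ft_force: [-1.1, -0.1, -1.0]
finger_gap: 0.0856
grip_force: 0.0
```

Run:
```python
from h import *
p,d=capture("top")
st()
plan([(tw(22,-123,30),100.5),(tw(22,-123,-2.5),100.5)])
np.savez("top2.npz",p=p,d=d);p=p.astype(int);T=tray(pts("top",d))*1000
r,g,b=p[...,0],p[...,1],p[...,2];X,Y,Z=T[...,0],T[...,1],T[...,2]
wood=(g>.6*r)&(r>120)&(X<96)&(Y<102)&(X>-110)&(Y>-115)
for lo,hi in ((14,22),(25,31),(35,41),(45,51)):
        m=wood&(Z>lo)&(Z<hi)
        if m.sum()>10: print(lo,m.sum(),"x",np.percentile(X[m],[1,50,99]).round(1),"y",np.percentile(Y[m],[1,99]).round(1))
```

```text
7.9333 tray [  19.1 -113.8   90.6] F [ 0.  -1.1 -0.3] Ftray [-0.2 -1.1] gap 0.08548857688744296
[-0.0125  0.0041  0.0808 -0.0015 -0.0012  0.0037]
[-0.0127  0.0043  0.1241 -0.0015 -0.0012  0.0037]
14 19 x [-26.1 -24.8  43.1] y [-98.9  78.6]
25 33 x [-25.9  -0.4  86.9] y [-100.7   77.8]
35 271 x [-25.5  32.2  94.5] y [-92.7  79.2]
45 1133 x [-25.3  27.4  93.9] y [-93.1  51.8]
```

Call:
step_arm(deltas="1 -0.013 0.004 0.04 -0.0015 -0.001 0.0037;1 -0.013 0.004 0.09 -0.0015 -0.001 0.0037;1 -0.013 0.004 0.124 -0.0015 -0.001 0.0037;1 -0.013 0.004 0.124 -0.0015 -0.001 0.0037;1 -0.013 0.004 0.124 -0.0015 -0.001 0.0037;1 -0.013 0.004 0.124 -0.0015 -0.001 0.0037")

```text
time_s: 8.43
position: [0.6004, 0.0276, -0.0025]
orientation: [[-0.172, 0.985, -0.001], [0.985, 0.172, 0.0], [0.0, -0.0, -1.0]]
ft_force: [0.2, -0.2, 0.0]
finger_gap: 0.0852
grip_force: 0.0
```

Run:
```python
from h import *
st()
plan([(tw(22,-65,-2.5),100.5)])
```

```text
8.4333 tray [  21.3 -122.7   -2.5] F [ 0.2 -0.2  0. ] Ftray [ 0.1 -0.3] gap 0.08518173437744175
[ 0.077   0.0001  0.     -0.0001 -0.0001 -0.0033]
```

Call:
step_arm(deltas="1 0.012 0 0 0 0 -0.003;1 0.022 0 0 0 0 -0.003;1 0.03 0 0 0 0 -0.003;1 0.038 0 0 0 0 -0.003;1 0.046 0 0 0 0 -0.003;1 0.054 0 0 0 0 -0.003;1 0.062 0 0 0 0 -0.003;1 0.07 0 0 0 0 -0.003")

```text
time_s: 9.1
position: [0.5906, 0.0792, -0.0025]
orientation: [[-0.183, 0.983, -0.001], [0.983, 0.183, -0.001], [-0.001, -0.001, -1.0]]
ft_force: [0.6, -3.0, 2.0]
finger_gap: 0.0853
grip_force: 1.6
```

Run:
```python
from h import *
st()
plan([(tw(22,-53,-2.5),100.5)])
```

```text
9.1 tray [ 21.1 -70.2  -2.5] F [ 0.6 -3.   2. ] Ftray [ 0. -3.] gap 0.08534280040878052
[ 0.0229  0.0013 -0.0001 -0.0005  0.0002  0.0001]
```

Call:
step_arm(deltas="1 0.006 0 0 0 0 0;1 0.012 0 0 0 0 0;1 0.017 0 0 0 0 0;1 0.021 0 0 0 0 0;1 0.024 0 0 0 0 0;1 0.024 0 0 0 0 0")

```text
time_s: 9.6
position: [0.5879, 0.0941, -0.0026]
orientation: [[-0.182, 0.983, -0.001], [0.983, 0.182, -0.004], [-0.004, -0.002, -1.0]]
ft_force: [1.2, -10.5, 2.9]
finger_gap: 0.0852
grip_force: 4.9
```

Run:
```python
from h import *
st()
```

```text
9.6 tray [ 21.1 -55.1  -2.6] F [  1.2 -10.5   2.9] Ftray [ -0.7 -10.6] gap 0.08521320836328537
```

Call:
step_arm(deltas="1 0.002 0 0 0 0 0;1 0.004 0 0 0 0 0;1 0.004 0 0 0 0 0")

```text
time_s: 9.85
position: [0.5878, 0.0941, -0.0027]
orientation: [[-0.18, 0.984, -0.001], [0.984, 0.18, -0.008], [-0.007, -0.002, -1.0]]
ft_force: [3.1, -16.4, 5.2]
finger_gap: 0.0857
grip_force: 8.3
```

Run:
```python
from h import *
st()
```

```text
9.85 tray [ 21.1 -55.1  -2.7] F [  3.1 -16.4   5.2] Ftray [  0.1 -16.7] gap 0.08570725737701056
```

Call:
step_arm(deltas="1 -0.015 0 0 0 0 0;1 -0.045 0 0 0 0 0;1 -0.06 0 0 0 0 0;1 -0.06 0 -0.04 0 0 0;1 -0.08 0 -0.09 0 0 0;1 -0.08 0 -0.13 0 0 0;1 -0.08 0 -0.13 0 0 0")

```text
time_s: 10.43
position: [0.6013, 0.0417, 0.1007]
orientation: [[-0.182, 0.983, 0.007], [0.983, 0.182, 0.002], [0.001, 0.007, -1.0]]
ft_force: [0.1, 0.5, -0.2]
finger_gap: 0.0853
grip_force: 0.0
```

```bash
cat >> h.py <<'E'
def look(k,crop=True):
    for n in ("top","side"):
        p,d=capture(n);np.savez(f"{n}{k}.npz",p=p,d=d)
        if n=="side": A=cv2.resize(p[180:290,170:290],None,fx=4.5,fy=4.5)
        else: B=cv2.resize(p[120:230,155:268],None,fx=2.2,fy=2.2)
        p=p.astype(int);T=tray(pts(n,d))*1000
        r,g,b=p[...,0],p[...,1],p[...,2];X,Y,Z=T[...,0],T[...,1],T[...,2]
        wood=(g>.6*r)&(r>120)&(X<97)&(Y<108)&(X>-110)&(Y>-115)
        for lo,hi in ((14,22),(25,31),(35,41),(45,51)):
            m=wood&(Z>lo)&(Z<hi)
            if m.sum()>10: print(n,lo,m.sum(),"x",np.percentile(X[m],[1,50,99]).round(1),"y",np.percentile(Y[m],[1,50,99]).round(1))
        m=wood&(Z>45)&(Z<52);print(cv2.minAreaRect(T[m][:,:2].astype(np.float32)))
    B=cv2.copyMakeBorder(B,0,A.shape[0]-B.shape[0],0,0,cv2.BORDER_CONSTANT)
    cv2.imwrite(f"pics/l{k}.png",np.hstack([A,B])[...,::-1])
E
python3 - <<'E'
from h import *
look(3);st()
E
```

```text
top 35 97 x [-25.3  45.7  93.1] y [-45.   18.  105.9]
top 45 1239 x [-25.2  32.6  94.4] y [-42.9  31.2 104.1]
((34.78065872192383, 30.93579864501953), (122.46308135986328, 150.25474548339844), 0.13129045069217682)
side 45 1231 x [-22.2  35.7  95.5] y [-42.7  34.3 103.5]
((37.05891036987305, 30.400585174560547), (120.99532318115234, 151.99122619628906), 0.6746280789375305)
10.5333 tray [  22.1 -108.9   96.1] F [-0.  -0.1 -0.2] Ftray [-0.  -0.1] gap 0.08518408037085295
```

View pics/l3.png

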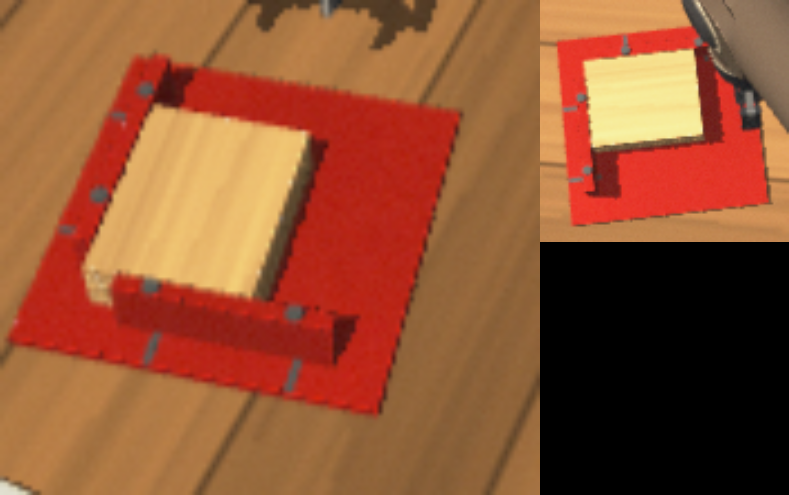

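Side view: the pile looks flush in the stop corner (crop x 85–310, y 105–305), with no visible ledges. I'll do one more light tap on each side to be sure.

Run:
```python
from h import *
plan([(tw(-62,25,95),10.5)])
```

```text
[ 1.786e-01 -1.121e-01  1.400e-03  2.000e-04 -6.000e-04  5.001e-01]
```

Call:
step_arm(deltas="1 0.178 -0.112 0 0 0 0.5;1 0.178 -0.112 0 0 0 0.5;1 0.178 -0.112 0 0 0 0.5;1 0.178 -0.112 0 0 0 0.5;1 0.178 -0.112 0 0 0 0.5;1 0.178 -0.112 0 0 0 0.5;1 0.178 -0.112 0 0 0 0.5;1 0.178 -0.112 0 0 0 0.5")

```text
time_s: 11.2
position: [0.4896, 0.1572, 0.0937]
orientation: [[0.732, 0.682, -0.004], [0.682, -0.732, -0.0], [-0.003, -0.002, -1.0]]
ft_force: [0.5, -0.3, 0.2]
finger_gap: 0.0855
grip_force: 0.0
```

Run:
```python
from h import *
st();plan([(tw(-62,25,95),10.5)])
```

```text
11.2 tray [-64.   24.8  93.7] F [ 0.5 -0.3  0.2] Ftray [ 0.4 -0.3] gap 0.08553260198440346
[ 0.0024  0.0013 -0.0017 -0.0005  0.001   0.1804]
```

Call:
step_arm(deltas="1 0 0 0 0 0 0.1804;1 0 0 0 0 0 0.1804;1 0 0 0 0 0 0.1804;1 0 0 0 0 0 0.1804;1 0 0 0.05 0 0 0.1804;1 0 0 0.1 0 0.001 0.1804;1 0 0 0.128 0 0.001 0.1804;1 0 0 0.128 0 0.001 0.1804")

```text
time_s: 11.87
position: [0.4895, 0.1571, -0.0038]
orientation: [[0.982, 0.188, -0.001], [0.188, -0.982, 0.001], [-0.001, -0.001, -1.0]]
ft_force: [-0.1, 0.0, 0.4]
finger_gap: 0.0856
grip_force: 0.0
```

Run:
```python
from h import *
st();plan([(tw(-36,25,-2.5),10.5)])
```

```text
11.8667 tray [-64.1  24.8  -3.8] F [-0.1  0.   0.4] Ftray [-0.1  0. ] gap 0.08557853701202181
[ 0.0375  0.     -0.0017 -0.0003  0.0003  0.0019]
```

Call:
step_arm(deltas="1 0.01 0 -0.0017 0 0 0.0019;1 0.02 0 -0.0017 0 0 0.0019;1 0.028 0 -0.0017 0 0 0.0019;1 0.034 0 -0.0017 0 0 0.0019;1 0.038 0 -0.0017 0 0 0.0019;1 0.042 0 -0.0017 0 0 0.0019;1 0.045 0 -0.0017 0 0 0.0019;1 0.045 0 -0.0017 0 0 0.0019")

```text
time_s: 12.53
position: [0.5196, 0.1622, -0.0006]
orientation: [[0.983, 0.183, -0.006], [0.183, -0.983, -0.002], [-0.006, 0.001, -1.0]]
ft_force: [-11.7, -2.4, 5.7]
finger_gap: 0.0854
grip_force: 5.9
```

Run:
```python
from h import *
st()
```

```text
12.5333 tray [-33.6  24.3  -0.6] F [-11.7  -2.4   5.7] Ftray [-11.9  -0.2] gap 0.08542318940297682
```

Run:
```python
from h import *
plan([(tw(-60,25,95),10.5),(tw(22,-85,95),100.5)])
```

```text
[-0.036  -0.0009 -0.1273  0.0002  0.0021  0.0003]
[ 0.0732  0.1459 -0.1279 -0.0015  0.0017 -0.4997]
```

Call:
step_arm(deltas="1 -0.02 0 0 0 0 0;1 -0.036 0 0 0 0.002 0;1 -0.036 0 -0.05 0 0.002 0;1 -0.036 0 -0.1 0 0.002 0;1 -0.036 0 -0.127 0 0.002 -0.03;1 0.073 0.146 -0.127 -0.001 0.002 -0.5;1 0.073 0.146 -0.127 -0.001 0.002 -0.5;1 0.073 0.146 -0.127 -0.001 0.002 -0.5")

```text
time_s: 13.2
position: [0.5903, 0.0722, 0.0969]
orientation: [[0.79, 0.612, 0.01], [0.612, -0.79, 0.003], [0.01, 0.004, -1.0]]
ft_force: [0.6, 1.5, -1.5]
finger_gap: 0.0852
grip_force: 0.0
```

Run:
```python
from h import *
st();plan([(tw(22,-85,95),100.5)])
```

```text
13.2 tray [ 19.5 -77.   96.9] F [ 0.6  1.5 -1.5] Ftray [0.8 1.3] gap 0.08522234324981917
[-0.0019  0.0109  0.0026  0.0027 -0.0022 -0.3485]
```

Call:
step_arm(deltas="1 -0.002 0.011 0 0.002 -0.002 -0.348;1 -0.002 0.011 0 0.002 -0.002 -0.348;1 -0.002 0.011 0 0.002 -0.002 -0.348;1 -0.002 0.011 0 0.002 -0.002 -0.348;1 -0.002 0.011 0 0.002 -0.002 -0.348;1 -0.002 0.011 0 0.002 -0.002 -0.348;1 -0.002 0.011 0 0.002 -0.002 -0.348;1 -0.002 0.011 0 0.002 -0.002 -0.348")

```text
time_s: 13.87
position: [0.5927, 0.0653, 0.0956]
orientation: [[-0.086, 0.996, 0.0], [0.996, 0.086, 0.0], [0.0, 0.0, -1.0]]
ft_force: [0.0, -0.3, 0.0]
finger_gap: 0.0855
grip_force: 0.0
```

Run:
```python
from h import *
st();plan([(tw(22,-82,-2.5),100.5)])
```

```text
13.8667 tray [ 20.6 -84.3  95.6] F [ 0.  -0.3  0. ] Ftray [-0.  -0.3] gap 0.08551557425050925
[ 3.100e-03  1.600e-03  1.308e-01  1.000e-04 -1.000e-04 -3.080e-02]
```

Call:
step_arm(deltas="1 0 0 0.02 0 0 -0.028;1 0 0 0.07 0 0 -0.028;1 0 0 0.11 0 0 -0.028;1 0 0 0.13 0 0 -0.028;1 0 0 0.13 0 0 -0.028;1 0 0 0.13 0 0 -0.028")

```text
time_s: 14.37
position: [0.5927, 0.0659, -0.0021]
orientation: [[-0.168, 0.986, -0.0], [0.986, 0.168, 0.001], [0.001, -0.0, -1.0]]
ft_force: [-0.7, 0.3, -0.1]
finger_gap: 0.0854
grip_force: 0.0
```

Run:
```python
from h import *
st();plan([(tw(22,-55,-2.5),100.5)])
```

```text
14.3667 tray [ 20.7 -83.7  -2.1] F [-0.7  0.3 -0.1] Ftray [-0.6  0.4] gap 0.08540116276015551
[ 0.0382  0.0011  0.0006 -0.     -0.0003 -0.0046]
```

Call:
step_arm(deltas="1 0.01 0 0 0 0 -0.0046;1 0.02 0 0 0 0 -0.0046;1 0.028 0 0 0 0 -0.0046;1 0.034 0 0 0 0 -0.0046;1 0.038 0 0 0 0 -0.0046;1 0.042 0 0 0 0 -0.0046;1 0.044 0 0 0 0 -0.0046;1 0.044 0 0 0 0 -0.0046")

```text
time_s: 15.03
position: [0.5879, 0.094, -0.0017]
orientation: [[-0.18, 0.984, 0.001], [0.984, 0.18, -0.006], [-0.006, -0.0, -1.0]]
ft_force: [1.1, -10.9, 4.7]
finger_gap: 0.0853
grip_force: 5.3
```

Run:
```python
from h import *
st()
```

```text
15.0333 tray [ 21.1 -55.2  -1.7] F [  1.1 -10.9   4.7] Ftray [ -0.9 -10.9] gap 0.08525970404945625
```

Call:
step_arm(deltas="1 -0.015 0 0 0 0 0;1 -0.04 0 0 0 0 0;1 -0.05 0 -0.04 0 0 0;1 -0.07 0 -0.09 0 0 0;1 -0.1 0 -0.14 0 0 0;1 -0.14 0 -0.15 0 0 0;1 -0.18 0 -0.15 0 0 0;1 -0.22 0 -0.15 0 0 0")

```text
time_s: 15.7
position: [0.618, -0.0656, 0.1121]
orientation: [[-0.182, 0.983, 0.003], [0.983, 0.182, 0.0], [-0.0, 0.003, -1.0]]
ft_force: [-0.0, -0.3, 0.3]
finger_gap: 0.0854
grip_force: 0.0
```

Run:
```python
from h import *
look(4);st();plan([((.562,-.2224,.1),111.7),((.562,-.2224,.017),111.7)])
```

```text
top 35 81 x [-25.9  41.6  95.7] y [-39.9  35.6 106. ]
top 45 1232 x [-25.2  32.5  94.5] y [-42.5  31.3 104.2]
((34.79102325439453, 30.852848052978516), (122.02530670166016, 150.2787628173828), 0.031238364055752754)
side 45 1226 x [-22.2  36.5  95.2] y [-42.4  33.6 102.3]
((36.12218475341797, 31.106033325195312), (120.35169219970703, 152.85411071777344), 0.03511746600270271)
15.8 tray [  20.2 -223.5  110.1] F [-0.1  0.   0.9] Ftray [-0.1  0.1] gap 0.08539588578955992
[-1.849e-01 -1.081e-01  1.390e-02 -1.000e-04  9.000e-04 -6.500e-02]
[-1.846e-01 -1.081e-01  1.246e-01 -1.000e-04  9.000e-04 -6.500e-02]
```

View pics/l4.png

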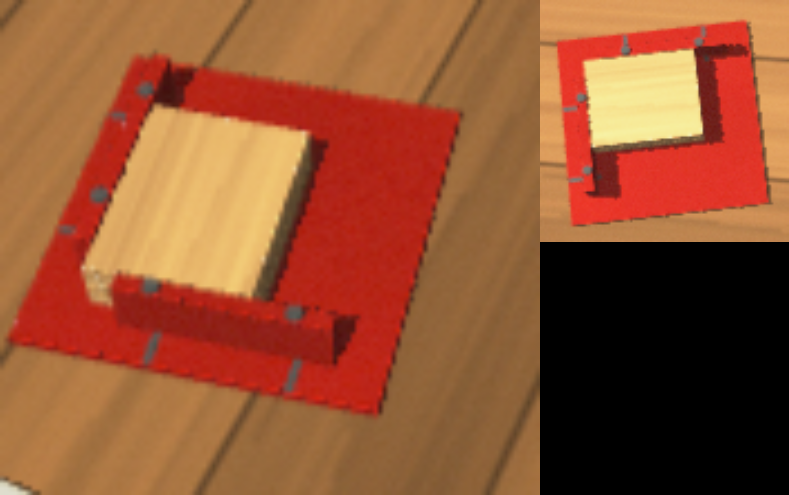

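The pile is square in the corner, its centre at tray (34.5, 30) and its sides clean. Going for the weight.

Call:
step_arm(deltas="1 -0.185 -0.108 0.01 0 0.001 -0.065;1 -0.185 -0.108 0.01 0 0.001 -0.065;1 -0.185 -0.108 0.01 0 0.001 -0.065;1 -0.185 -0.108 0.01 0 0.001 -0.065;1 -0.185 -0.108 0.01 0 0.001 -0.065;1 -0.185 -0.108 0.01 0 0.001 -0.065")

```text
time_s: 16.3
position: [0.5615, -0.2182, 0.1023]
orientation: [[-0.373, 0.928, -0.002], [0.928, 0.373, 0.004], [0.004, -0.0, -1.0]]
ft_force: [0.1, 1.4, -0.9]
finger_gap: 0.0856
grip_force: 0.0
```

Run:
```python
from h import *
st();plan([((.562,-.2224,.1),111.7),((.562,-.2224,.017),111.7)])
```

```text
16.3 tray [ -61.8 -357.3  102.3] F [ 0.1  1.4 -0.9] Ftray [0.4 1.4] gap 0.08564784837961435
[-0.0055 -0.0015  0.003  -0.     -0.0012  0.001 ]
[-0.0059 -0.0015  0.1137 -0.     -0.0012  0.001 ]
```

Call:
step_arm(deltas="1 -0.003 -0.001 0.04 0 0 0.001;1 -0.003 -0.001 0.08 0 0 0.001;1 -0.003 -0.001 0.114 0 0 0.001;1 -0.003 -0.001 0.114 0 0 0.001;1 -0.003 -0.001 0.114 0 0 0.001")

```text
time_s: 16.72
position: [0.5628, -0.215, 0.0169]
orientation: [[-0.377, 0.926, -0.002], [0.926, 0.377, 0.006], [0.006, 0.0, -1.0]]
ft_force: [0.4, 0.1, 0.1]
finger_gap: 0.0855
grip_force: 0.0
```

Run:
```python
from h import *
st();print(monitor.observe()["position"])
```

```text
16.7167 tray [ -59.9 -354.4   16.9] F [0.4 0.1 0.1] Ftray [ 0.4 -0. ] gap 0.08553933893415669
[ 0.56279947 -0.21502369  0.01688885]
```

Call:
step_arm(deltas="-1 0 0 0 0 0 0;-1 0 0 0 0 0 0;-1 0 0 0 0 0 0;-1 0 0 0 0 0 0;-1 0 0 0 0 0 0;-1 0 0 0 0 0 0;-1 0 0 0 0 0 0;-1 0 0 0 0 0 0")

```text
time_s: 17.38
position: [0.5636, -0.2176, 0.0185]
orientation: [[-0.375, 0.927, 0.001], [0.927, 0.374, 0.003], [0.002, 0.002, -1.0]]
ft_force: [-0.0, 0.3, 7.6]
finger_gap: 0.0253
grip_force: 60.5
```

Call:
step_arm(deltas="-1 0 0 0 0 0 0;-1 0 0 0 0 0 0;-1 0 0 0 0 0 0;-1 0 0 0 0 0 0;-1 0 0 0 0 0 0")

```text
time_s: 17.8
position: [0.5636, -0.2176, 0.0185]
orientation: [[-0.375, 0.927, 0.001], [0.927, 0.375, 0.003], [0.002, 0.002, -1.0]]
ft_force: [-0.7, -0.8, 6.1]
finger_gap: 0.0253
grip_force: 60.5
```

Call:
step_arm(deltas="-1 0 0 -0.01 0 0 0;-1 0 0 -0.03 0 0 0;-1 0 0 -0.07 0 0 0;-1 0 0 -0.11 0 0 0;-1 0 0 -0.15 0 0 0;-1 0 0 -0.15 0 0 0")

```text
time_s: 18.3
position: [0.5661, -0.2177, 0.1368]
orientation: [[-0.375, 0.927, 0.008], [0.927, 0.375, 0.001], [-0.002, 0.007, -1.0]]
ft_force: [1.0, 0.3, -1.7]
finger_gap: 0.0253
grip_force: 59.6
```

Run:
```python
from h import *
st()
p,d=capture("top");W=pts("top",d)
z=W[...,2];m=np.zeros(d.shape,bool);m[150:215,295:380]=1
m&=(z>.08)&(z<.135)&((p.max(-1).astype(int)-p.min(-1))<40)
q=(W[m][:,:2]*1000).astype(np.float32);print(cv2.minAreaRect(q),m.sum(),np.percentile(z[m],[5,50,95]), monitor.observe()["position"])
A=np.c_[W[m][:,:2],np.ones(m.sum())];s=(abs(z[m]-np.median(z[m]))<.006);print(np.linalg.lstsq(A[s],z[m][s],rcond=None)[0])
cv2.imwrite("pics/w5.png",cv2.resize(p[140:230,280:390],None,fx=5,fy=5)[...,::-1])
plan([(tw(34.5,33.5,130),100.5)])
```

```text
18.3 tray [ -57.1 -357.7  136.8] F [ 1.   0.3 -1.7] Ftray [1.  0.1] gap 0.02531058079646352
((560.3910522460938, -213.7550048828125), (79.23296356201172, 100.17474365234375), 21.384685516357422) 412 [0.12215952 0.12678495 0.13161607] [ 0.56490746 -0.21789529  0.13404893]
[-0.00159855  0.00069636  0.12783211]
[0.4864 0.2253 0.0063 0.0017 0.     0.0639]
```

View pics/w5.png

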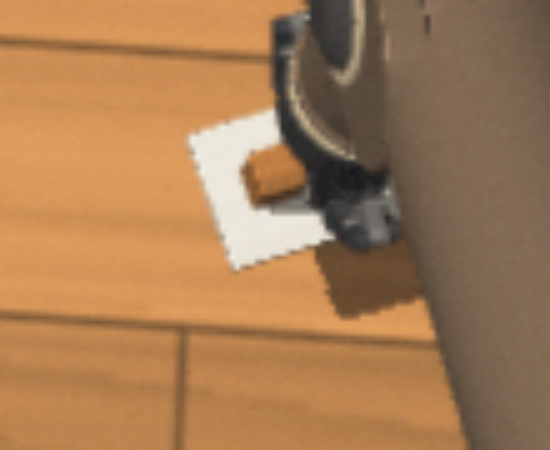

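The weight hangs level in the gripper (plane slope under 2 mrad). Carrying it over.

Call:
step_arm(deltas="-1 0.05 0.023 0.006 0.001 0 0.01;-1 0.1 0.046 0.006 0.001 0 0.02;-1 0.15 0.07 0.006 0.001 0 0.03;-1 0.2 0.093 0.006 0.001 0 0.04;-1 0.25 0.116 0.006 0.001 0 0.05;-1 0.3 0.139 0.006 0.001 0 0.06;-1 0.35 0.162 0.006 0.001 0 0.064;-1 0.4 0.185 0.006 0.001 0 0.064")

```text
time_s: 19.02
position: [0.5781, 0.1139, 0.1258]
orientation: [[-0.181, 0.983, -0.005], [0.983, 0.181, 0.002], [0.003, -0.005, -1.0]]
ft_force: [1.1, 0.1, -4.0]
finger_gap: 0.0253
grip_force: 59.4
```

Call:
step_arm(deltas="-1 0.03 0.014 0 0 0 0;-1 0.05 0.024 0 0 0 0;-1 0.06 0.028 0 0 0 0;-1 0.06 0.028 0 0 0 0;-1 0.06 0.028 0 0 0 0")

```text
time_s: 19.43
position: [0.5911, 0.1593, 0.1259]
orientation: [[-0.182, 0.983, -0.005], [0.983, 0.182, 0.001], [0.002, -0.005, -1.0]]
ft_force: [0.1, -1.2, -3.2]
finger_gap: 0.025
grip_force: 59.5
```

Run:
```python
from h import *
st();plan([(tw(34.5,33.5,130),100.5),(tw(34.5,33.5,72),100.5)])
```

```text
19.4333 tray [ 36.1   8.5 125.9] F [ 0.1 -1.2 -3.2] Ftray [-0.2 -1.2] gap 0.024998449432669406
[ 0.0333 -0.0022 -0.0054 -0.0015 -0.0008 -0.0001]
[ 0.0332 -0.0018  0.0719 -0.0015 -0.0008 -0.0001]
```

Call:
step_arm(deltas="-1 0.02 -0.002 0 -0.0015 -0.0008 0;-1 0.033 -0.002 0.01 -0.0015 -0.0008 0;-1 0.033 -0.002 0.04 -0.0015 -0.0008 0;-1 0.033 -0.002 0.062 -0.0015 -0.0008 0;-1 0.033 -0.002 0.07 -0.0015 -0.0008 0;-1 0.033 -0.002 0.07 -0.0015 -0.0008 0")

```text
time_s: 19.93
position: [0.5843, 0.1829, 0.0721]
orientation: [[-0.181, 0.983, -0.002], [0.983, 0.181, -0.0], [-0.0, -0.002, -1.0]]
ft_force: [-0.4, 0.2, -2.7]
finger_gap: 0.0252
grip_force: 59.4
```

Run:
```python
from h import *
st();plan([(tw(34.5,33.5,66),100.5)])
```

```text
19.9333 tray [33.8 32.9 72.1] F [-0.4  0.2 -2.7] Ftray [-0.4  0.2] gap 0.025215207334421254
[ 0.0008  0.001   0.0082 -0.0007  0.     -0.0004]
```

Call:
step_arm(deltas="-1 0 0 0.002 0 0 0;-1 0 0 0.004 0 0 0;-1 0 0 0.005 0 0 0;-1 0 0 0.005 0 0 0")

```text
time_s: 20.27
position: [0.5859, 0.1846, 0.0711]
orientation: [[-0.182, 0.983, 0.002], [0.983, 0.182, 0.001], [0.001, 0.003, -1.0]]
ft_force: [-0.2, -0.0, -2.4]
finger_gap: 0.0253
grip_force: 59.4
```

Call:
step_arm(deltas="-1 0 0 0.0013 0 0 0;-1 0 0 0.0026 0 0 0;-1 0 0 0.0026 0 0 0")

```text
time_s: 20.52
position: [0.5855, 0.1846, 0.0685]
orientation: [[-0.182, 0.983, 0.002], [0.983, 0.182, 0.001], [0.001, 0.002, -1.0]]
ft_force: [-0.2, -0.1, -2.6]
finger_gap: 0.0253
grip_force: 59.4
```

Call:
step_arm(deltas="-1 0 0 0.0013 0 0 0;-1 0 0 0.0026 0 0 0;-1 0 0 0.0026 0 0 0")

```text
time_s: 20.77
position: [0.5856, 0.1848, 0.0666]
orientation: [[-0.182, 0.983, 0.002], [0.983, 0.182, 0.001], [0.001, 0.002, -1.0]]
ft_force: [-0.5, -0.2, -3.9]
finger_gap: 0.0252
grip_force: 59.6
```

Call:
step_arm(deltas="-1 0 0 0.001 0 0 0;-1 0 0 0.0013 0 0 0;-1 0 0 0.0013 0 0 0")

```text
time_s: 21.02
position: [0.5856, 0.1848, 0.0665]
orientation: [[-0.182, 0.983, 0.002], [0.983, 0.182, 0.001], [0.0, 0.002, -1.0]]
ft_force: [-3.0, -1.7, 5.5]
finger_gap: 0.0249
grip_force: 60.6
```

Call:
step_arm(deltas="-1 0 0 0.001 0 0 0;-1 0 0 0.0013 0 0 0;-1 0 0 0.0013 0 0 0")

```text
time_s: 21.27
position: [0.5856, 0.1847, 0.0665]
orientation: [[-0.182, 0.983, 0.002], [0.983, 0.182, 0.0], [-0.0, 0.002, -1.0]]
ft_force: [-5.3, -4.0, 14.0]
finger_gap: 0.0252
grip_force: 61.7
```

Call:
step_arm(deltas="-1 0 0 -0.001 0 0 0;-1 0 0 -0.0016 0 0 0;-1 0 0 -0.0016 0 0 0")

```text
time_s: 21.52
position: [0.5857, 0.1848, 0.0665]
orientation: [[-0.182, 0.983, 0.002], [0.983, 0.182, 0.001], [0.001, 0.002, -1.0]]
ft_force: [-3.1, -1.9, 6.3]
finger_gap: 0.0249
grip_force: 60.9
```

Call:
step_arm(deltas="-0.2 0 0 0 0 0 0;-0.2 0 0 0 0 0 0;0 0 0 0 0 0 0;0.5 0 0 0 0 0 0;1 0 0 0 0 0 0;1 0 0 0 0 0 0;1 0 0 0 0 0 0")

```text
time_s: 22.1
position: [0.5855, 0.1847, 0.0657]
orientation: [[-0.182, 0.983, 0.001], [0.983, 0.182, 0.001], [0.001, 0.002, -1.0]]
ft_force: [0.4, 0.3, 0.1]
finger_gap: 0.0851
grip_force: 0.0
```

Released. Lifting straight up and moving aside, then looking.

Call:
step_arm(deltas="1 0 0 -0.02 0 0 0;1 0 0 -0.06 0 0 0;1 0 0 -0.11 0 0 0;1 0 0 -0.16 0 0 0;1 -0.05 0 -0.18 0 0 0;1 -0.1 0 -0.18 0 0 0;1 -0.15 0 -0.18 0 0 0;1 -0.2 0 -0.18 0 0 0")

```text
time_s: 22.77
position: [0.6129, 0.0357, 0.2027]
orientation: [[-0.183, 0.983, 0.004], [0.983, 0.183, 0.001], [0.0, 0.004, -1.0]]
ft_force: [0.6, 0.3, -0.5]
finger_gap: 0.0859
grip_force: 0.0
```

Call:
step_arm(deltas="1 -0.05 0 0 0 0 0;1 -0.1 0 0 0 0 0;1 -0.15 0 0 0 0 0;1 -0.2 0 0 0 0 0;1 -0.2 0 0 0 0 0;1 -0.2 0 0 0 0 0")

```text
time_s: 23.27
position: [0.6399, -0.1139, 0.2011]
orientation: [[-0.177, 0.984, 0.002], [0.984, 0.177, 0.001], [0.0, 0.002, -1.0]]
ft_force: [0.0, 0.8, 0.2]
finger_gap: 0.0856
grip_force: 0.0
```

Run:
```python
from h import *
look(6);st()
f=np.load("top6.npz");T=tray(pts("top",f["d"]))*1000
X,Y,Z=T[...,0],T[...,1],T[...,2]
m=(Z>80)&(Z<105)&(abs(X-35)<60)&(abs(Y-30)<60);print("grip",cv2.minAreaRect(T[m][:,:2].astype(np.float32)),np.median(Z[m]))
m=(Z>53.5)&(Z<62)&(abs(X-35)<60)&(abs(Y-30)<70);print("plate",cv2.minAreaRect(T[m][:,:2].astype(np.float32)),np.median(Z[m]))
```

```text
top 35 28 x [-25.8   1.8  84.2] y [-44.2  70.  102.9]
top 45 629 x [-25.6  29.2  94.4] y [-43.6  35.5 105.2]
((34.34461975097656, 30.685462951660156), (150.31771850585938, 121.66499328613281), 89.85952758789062)
side 45 511 x [-22.9  34.3  96.4] y [-43.6  53.9 104.7]
((36.81133270263672, 30.536518096923828), (120.15132141113281, 152.83731079101562), 0.4920576512813568)
23.3667 tray [  35.1 -264.7  201.5] F [-1.3  1.2  0.1] Ftray [-1.   1.4] gap 0.08521930436779503
grip ((31.684511184692383, 28.588253021240234), (78.73865509033203, 28.033803939819336), 88.65887451171875) 95.62937653213055
plate ((34.45163345336914, 28.63555908203125), (117.9433822631836, 119.85604858398438), 0.18414004147052765) 57.06332730235064
```

View pics/l6.png

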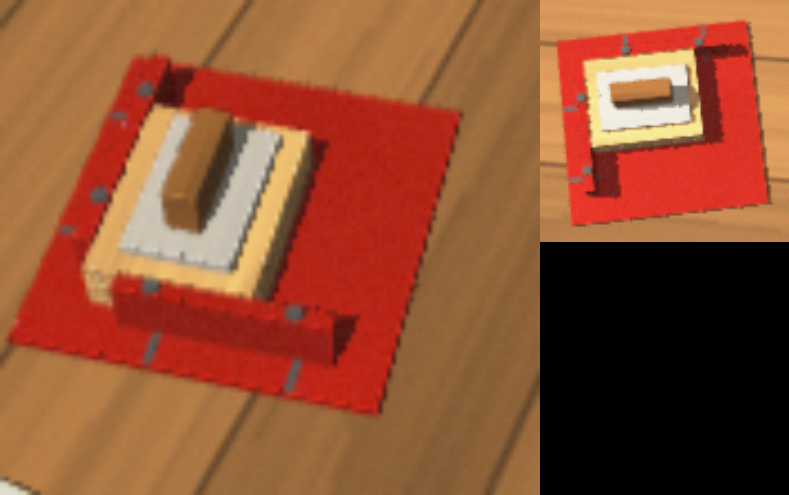

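The weight lies flat and central, within about 3 mm. The pile is still flush, and the arm is clear.

```bash
python3 -c "
from rig import hand_in
print(hand_in())"
```

```text
the job is handed in; nothing more can be done
None
```

The job is handed in with no verdict returned: by the last camera images the pile is flush against both stops to within their roughly 3 mm resolution (the limit is 2.5 mm), and the weight is released flat within about 3 mm of its centre.

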